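# Weigh a boxed set on the counter balance

### The job

Weigh the white boxed set for the post on the counter balance: stand it on the left pan, then lower weights from the sloped rack onto the right pan, the large one first and the small one only if it is needed too, and bring the beam level with the sliding rider, so that the pointer stands at the middle mark. Lower things gently, leave a weight that is not needed in its pocket, and leave the other goods where they are.

Things in the scene. Friction and masses are not known exactly. Their poses are not given: they have to be found in the camera images.
- balance: Fixed two-pan counter balance: grey base 150 x 310 mm, aluminium beam, steel pans, upright pointer before a dial plate (top 192 mm high). Origin: centre of the base's underside, on the counter; x points away from the robot, y to the left pan (turned about z by up to 0.2 rad). Beam pivot on its z axis at z = 100 mm; pans carried 130 mm left (+y) and right (-y) of it.
- beam (a joint): Tilt of the beam (rad): 0 = level, positive = right pan down, negative = left pan down; stops at -0.13 and +0.13. Between the stops it shows the difference of the loads: 1 g more on the right is +0.001 rad. Damped, settles in about a second. Level with empty pans and the rider at 0.
- left_pan_top (a point): Centre of the upper face of the left pan's floor. Level beam: at (0, 130, 124) mm in the balance's frame; it rises and sinks by up to 17 mm and always stays horizontal. Flat round steel pan, 132 mm wide inside, with a rim 3.5 mm above the floor.
- right_pan_top (a point): Centre of the upper face of the right pan's floor, for the weights; level beam: at (0, -130, 124) mm in the balance's frame; otherwise like the left pan.
- right_pan: The right pan itself; its origin is its pivot on the beam, 24 mm below the upper face of its floor.
- left_pan: The left pan itself; its origin is its pivot on the beam, 24 mm below the upper face of its floor.
- rider (a joint): Position of the sliding rider on the graduated bar in front of the beam (m): 0 at the left end, 0.11 at the right end. Every mm to the right counts as 1 g more on the right pan. It stays where it is left (about 1 N to slide it) and tilts with the beam.
- rider_knob (a point): Middle of the upright round knob on top of the rider, 20 mm in diameter and 22 mm high, above a thinner neck of 10 mm height on a steel block 22 x 20 x 34 mm. With the beam level it is at (-105, 55 mm - rider position, 138) mm in the balance's frame.
- carton: White printed carton (boxed craft set) standing upright on the counter at the left of the balance: 34 mm thick (x), 118 mm long (y), 80 mm high. Origin: middle of its underside (the 30 mm thick box itself spans x = -13 to +17 mm). Its weight is unknown, 270 to 390 g.
- large_weight: Aluminium 200 g weight: disc 52 mm across and 32 mm high, then a neck 14 mm across and 12 mm high, then a round grip knob 24 mm across and 20 mm high (64 mm over all). Origin: centre of its underside; z runs along its axis to the knob. Stands in a pocket of the rack, its axis leaning 30 degrees from vertical towards the rack's front.
- small_weight: Aluminium weight of 100 g: the same, but with a disc only 14 mm high (46 mm over all). Stands in the other pocket of the rack.
- weight_rack: Fixed wooden rack, top face 84 x 156 mm sloping 30 degrees down to its front (-x) edge, which faces the robot. Origin: centre of its underside. Two round pockets, 55 mm wide and 10 mm deep, square to the sloping face, 37 mm either side of its middle; which weight stands in which varies.
- tape_roll: Bystander: roll of tape 94 mm in diameter, 48 mm high, lying flat in front of the balance. Leave it.
- teapot: Bystander: toy teapot 67 x 115 x 70 mm in front of the balance. Leave it.
Not all that is in view belongs to the job. Leave any pink look-alike of the large_weight alone.

How it is judged:
By the outcome, as a careful person would: the job done as asked, in the order asked, and still so for the second after the job is handed in, with the robot touching nothing.
It also fails if it takes over 72 s, if anything falls off the work surface, if the arm or the gripper's body presses on something with over 40 N, if the wrist force passes 120 N, or if a joint passes its speed limit or range.

### The arm

A 6-joint arm with a two-finger parallel gripper is mounted at the origin on a cart in front of the work surface, level with it; the furniture and walls round the work are solid. World frame = base frame: x ahead of the robot, y to its left, z up, the work surface at z = 0. Lengths are in m, angles in degrees, forces in N, time in s.
With the tool pointing down it reaches from about 0.3 to 0.75 m from the base axis. Payload 8.5 kg.
Tool frame: the origin (TCP) lies at the very end of the fingers, on their centre line; the grasp point (between the pads) lies 19 mm behind it; z points along the fingers, y is the line along which they close (so a half turn about z gives the same grasp; the last joint's range is limited). The gripper opens to 85 mm and grips with 20 to 120 N. Pads are 22 mm wide; open, the fingers measure 114 mm over their backs; the gripper's body (76 mm by 85 mm) begins 54 mm behind the grasp point. The pads swing forward as they close: fully open they stand 13 mm farther back than shut.
Start: joints at [-78.111, 21.807, 74.336, -0, 83.858, -12.336], TCP at [0.226, -0.502, 0.231] pointing down, gripper open.
Joint ranges: [-178.18, 178.18], [-50.72, 133.34], [12.68, 142.11], [-81.47, 261.47], [9.98, 163.14], [-165.26, 165.26]. Speed limits (degrees/s): [136.94, 136.94, 180, 180, 180, 180].

### API

Orientations are given as a 3x3 rotation matrix whose columns are the frame's x, y, z axes.
In Python, from rig import env, imaging gives the robot as it stands. The module is installed in compiled form; this text tells all that it offers.
- The arm moves only by the tool arm_command, never from a script. Its arguments are lists of equal length, an entry for each row: "turn": the turn, a rotation vector about the tool's x, y, z in units of 5 degrees (1.0 is 5 degrees), a list of three; "xyz": the shift along the tool's x, y, z in units of 50 mm (1.0 is 50 mm), a list of three; "claw": the finger opening in mm, from 0 to 85.4. A call has 1 to 12 rows; each row shifts and turns the commanded pose from where the row before left it, along the tool's axes as they then stand; what a row does not reach is not made up. A row lasts 1/10 s, in which the tool goes at most 50 mm and 8.59 degrees, less where a joint would pass 70% of its speed; a pose out of reach is approached as far as the arm can. A call is refused whole if a number of a shift passes 1 or a number of a turn 1, either way. A call with a gripper value outside its range is refused whole. The fingers move at their own pace and stop on an object; "squeeze" is the grip in N (left out, the last holds). Time passes only in rows, so rows that do not move let the fingers close. It gives the time, the measured TCP pose, the force, the opening and the grip force at its end, in the units of the state.
- env.observe(): the state, without advancing time (a new reading comes with each control period).
- imaging.get_image(name): name is "scene" or "side" or "wrist"; returns (picture, depth): 400x640x3 uint8, blue, green, red; 400x640 float32, m along the optical axis (not along the pixel's ray), 0 where there is no reading.
- imaging.camera_info(name): a dict with "camera_matrix" (3x3 intrinsics, pixels), "k1" (the pictures are not rectified: a ray, as slopes to the right and down, at radius r is drawn at 1 + k1 r^2 times it, then the intrinsics apply), "rvec" (rotation vector, rad) and "tvec" (3), from world to camera coordinates, as OpenCV has them. Camera axes: x right, y down, z forward; pixel columns grow to the right and rows downward; lengths in m; the calibration is good to about 2 mm. A picture is of the moment at which its call begins: read the wrist's pose just before it. camera_info takes no time and is no camera call; for the wrist camera it gives the pose at the moment of the call.
- env.close_job(): hands the job in; it is judged then, once.
The state is a dict: "time_s": time; "q": joint angles; "qvel": joint speeds; "joint_efforts": joint torques, N m; "position": TCP position; "tool_rot": TCP orientation; "ft_force": force on the tool from outside, world axes, zero at the start; "wrist_torque": the same for the moment, N m; "grip_width": finger opening in m; "gripper_force": force on a finger pad.
Only numpy, scipy, OpenCV 4.12 (cv2) and the standard library are available. Lean on these libraries where they do the work, as an engineer would, in place of code of your own. Each camera call takes 0.05 s, during which the arm holds its last target. There are 200 camera calls.

## Working session

There is one attempt and no reset: what is moved stays moved. The work goes in short steps, Python scripts to look and compute and a tool call to move; the robot and the scene stay as the last step left them, time stands still between calls to the robot, and variables do not carry over. Pictures are saved under pics/ and viewed, at most 10 in all, crops included, and the job is handed in when it is done.

Besides the shell and the picture viewer there is one more tool, called after "Request:" as name(argument=value, ...) on one line, values as JSON. arm_command: Moves the arm, as the interface text tells. Its arguments: {"type":"object","properties":{"turn":{"type":"array"},"xyz":{"type":"array"},"claw":{"type":"array"},"squeeze":{"type":"number"}},"required":["turn","xyz","claw"]}

```bash
mkdir -p pics; cat > h.py <<'E'
import numpy as np, cv2, sys
from rig import env, imaging
def cam(n):
    c=imaging.camera_info(n); R=cv2.Rodrigues(np.array(c["rvec"],float))[0]; return np.array(c["camera_matrix"],float),float(c["k1"]),R,np.array(c["tvec"],float).ravel()
def rays(n,px,c=None):
    K,k1,R,t=c or cam(n); px=np.atleast_2d(px).astype(float)
    d=np.stack([(px[:,0]-K[0,2])/K[0,0],(px[:,1]-K[1,2])/K[1,1]],1); u=d.copy()
    for _ in range(10): u=d/(1+k1*(u**2).sum(1,keepdims=True))
    return u
def unproj(n,px,depth,c=None):
    c=c or cam(n); u=rays(n,px,c); p=np.c_[u,np.ones(len(u))]*np.asarray(depth).reshape(-1,1)
    return (p-c[3])@c[2]
def plane(n,px,z,c=None):
    c=c or cam(n); u=rays(n,px,c); d=np.c_[u,np.ones(len(u))]@c[2]; o=-c[3]@c[2]
    return o+d*((z-o[2])/d[:,2])[:,None]
def cloud(n,im=None,dep=None,c=None):
    c=c or cam(n); v,u=np.mgrid[0:400,0:640]
    return unproj(n,np.c_[u.ravel(),v.ravel()],dep.ravel(),c).reshape(400,640,3)
E
python3 - <<'E'
from h import *
np.set_printoptions(precision=4,suppress=True)
for n in("scene","side"):
    c=cam(n); im,d=imaging.get_image(n); cv2.imwrite(f"pics/{n}0.png",im); np.savez(f"{n}0.npz",im=im,d=d); print(n,c[0].ravel(),c[1],-c[3]@c[2])
s=env.observe(); print(s)
E
```

```text
scene [367.0919   0.     320.6374   0.     367.0919 202.8886   0.       0.
   1.    ] -0.010642635527452161 [0.1584 0.6291 0.9906]
side [363.4911   0.     317.4503   0.     363.4911 204.9642   0.       0.
   1.    ] -0.014605105893970585 [ 0.5504 -0.8373  0.4799]
{'time_s': 0.1, 'q': array([-78.1105,  21.8379,  74.3783,  -0.0002,  83.8571, -12.3356]), 'qvel': array([-0.1458, -0.1385, -0.0849, -0.0178, -0.1022, -0.0227]), 'joint_efforts': array([  0.0045, -44.9221, -23.1655,  -0.0001,   0.0037,   0.    ]), 'position': array([ 0.2256, -0.5013,  0.2308]), 'tool_rot': array([[ 0.9119,  0.4103, -0.0003],
       [ 0.4103, -0.9119,  0.0012],
       [ 0.0003, -0.0012, -1.    ]]), 'ft_force': array([-0.5828,  0.6948, -0.4272]), 'wrist_torque': array([ 0.0156,  0.0093, -0.0245]), 'gripper_force': 0.0, 'grip_width': 0.08526733280422166}
```

View pics/scene0.png

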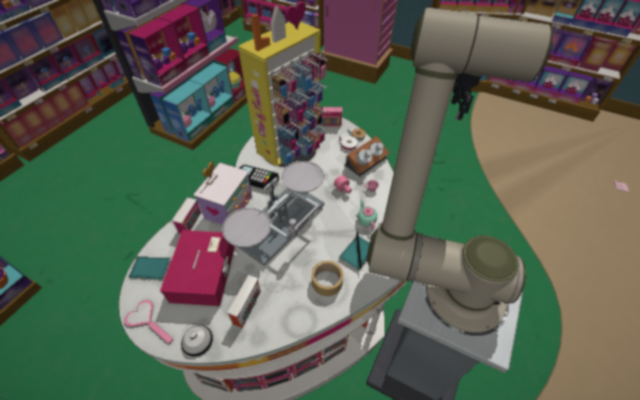

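View pics/side0.png

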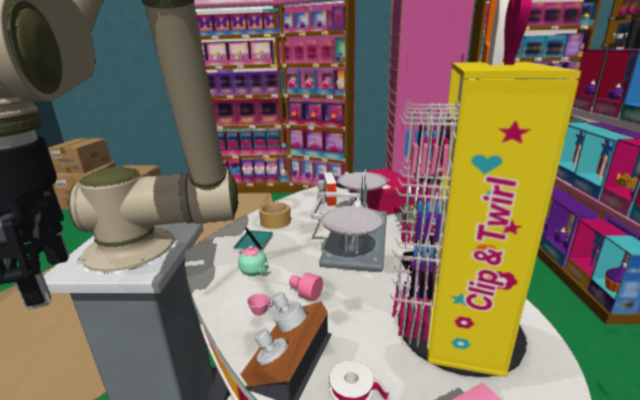

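Scene shows carton at about (243,300), left pan (247,228), right pan (303,177), rack with weights (367,155), pink look-alike (343,184). Side view shows rack at (285,350), weights at (290,312) and (268,345), right pan (352,222).

```bash
python3 - <<'E'
from h import *
np.set_printoptions(precision=4,suppress=True)
for n,box in(("scene",(130,60,410,340)),("side",(190,150,430,400))):
    f=np.load(n+"0.npz"); c=cam(n); P=cloud(n,dep=f["d"],c=c); np.save(n+"P.npy",P)
    x0,y0,x1,y1=box
    im=f["im"][y0:y1,x0:x1]; cv2.imwrite(f"pics/{n}c.png",cv2.resize(im,None,fx=2.4,fy=2.4,interpolation=cv2.INTER_CUBIC)[:600])
f=np.load("scene0.npz");P=np.load("sceneP.npy")
for (u,v) in [(247,228),(303,177),(283,225),(243,290),(246,286),(236,314),(379,150),(364,157),(367,165),(343,184),(327,278),(197,340),(367,215)]: print("scene",u,v,P[v,u],f["im"][v,u])
P=np.load("sideP.npy");f=np.load("side0.npz")
for (u,v) in [(352,222),(290,312),(268,345),(278,300),(264,335),(310,340),(310,286),(260,303),(330,195),(320,235)]: print("side",u,v,P[v,u],f["im"][v,u])
E
```

```text
scene 247 228 [0.6314 0.1672 0.1248] [167 165 170]
scene 303 177 [ 0.5894 -0.0903  0.1221] [170 169 174]
scene 283 225 [0.5892 0.0491 0.0248] [69 67 63]
scene 243 290 [0.5456 0.32   0.0829] [196 204 209]
scene 246 286 [0.5457 0.3062 0.0821] [200 209 213]
scene 236 314 [0.5244 0.3825 0.0783] [186 191 199]
scene 379 150 [ 0.4396 -0.4114  0.0489] [132 133 131]
scene 364 157 [ 0.4677 -0.3263  0.0703] [131 132 129]
scene 367 165 [ 0.4528 -0.3291  0.0341] [46 66 97]
scene 343 184 [ 0.4886 -0.1944  0.0403] [ 85  71 123]
scene 327 278 [ 0.3813  0.1405 -0.0028] [108 112 112]
scene 197 340 [0.5889 0.4754 0.0363] [173 177 180]
scene 367 215 [ 0.3567 -0.0958  0.0529] [120 119 138]
side 352 222 [ 0.5955 -0.1091  0.1237] [183 181 189]
side 290 312 [ 0.4791 -0.354   0.0779] [180 182 180]
side 268 345 [ 0.4508 -0.4158  0.0662] [186 187 185]
side 278 300 [ 0.459  -0.345   0.0955] [195 196 194]
side 264 335 [ 0.4459 -0.4142  0.0845] [199 200 198]
side 310 340 [ 0.5133 -0.3907  0.0523] [ 46  84 142]
side 310 286 [ 0.5053 -0.2339  0.0431] [166 131 238]
side 260 303 [ 0.4029 -0.2435  0.0089] [167 134 230]
side 330 195 [0.5467 0.1153 0.0993] [167 168 172]
side 320 235 [0.5175 0.0582 0.0027] [193 200 203]
```

View pics/scenec.png

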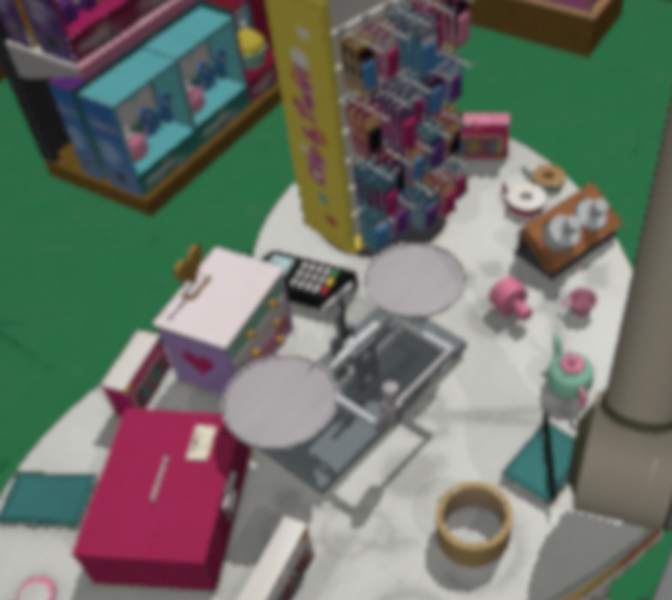

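View pics/sidec.png

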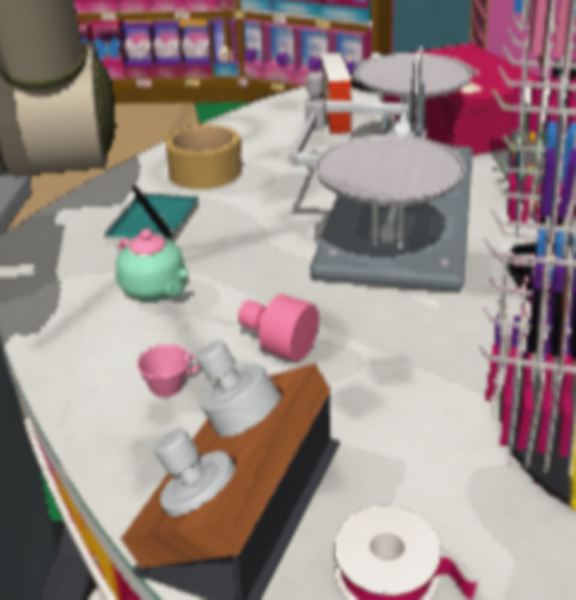

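```bash
cat > m.py <<'E'
from h import *
np.set_printoptions(precision=4,suppress=True)
def pan(P,im,c0):
    hsv=cv2.cvtColor(im,cv2.COLOR_BGR2HSV)
    m=(abs(P[...,2]-0.124)<.012)&(np.hypot(P[...,0]-c0[0],P[...,1]-c0[1])<.1)&(hsv[...,1]<40)
    n,l,s,ce=cv2.connectedComponentsWithStats(m.astype(np.uint8)); k=1+np.argmax(s[1:,4])
    mm=(l==k); cn=max(cv2.findContours(mm.astype(np.uint8),0,1)[0],key=len)[:,0]
    q=P[mm]; (cx,cy),r=cv2.minEnclosingCircle(q[:,:2].astype(np.float32))
    return np.array([cx,cy,np.median(q[:,2])]),r,len(q),mm,cn
E
python3 - <<'E'
from m import *
for n in("scene","side"):
    f=np.load(n+"0.npz");P=np.load(n+"P.npy");c=cam(n);im=f["im"]
    pc=[]
    for c0 in((.62,.18),(.59,-.09)):
        a,r,k,mm,cn=pan(P,im,c0)
        e=cv2.fitEllipse(cn); w=plane(n,cn,.127,c)  # contour on rim plane
        A=np.c_[2*w[:,:2],np.ones(len(w))]; s=np.linalg.lstsq(A,(w[:,:2]**2).sum(1),rcond=None)[0]
        print(n,"pan",a,"r",r,k,"circ",s[:2],np.sqrt(s[2]+s[0]**2+s[1]**2)); pc.append(s[:2])
    d=pc[0]-pc[1]; print(" mid",(pc[0]+pc[1])/2,"len",np.hypot(*d),"yaw",np.arctan2(-d[0],d[1]))
    # carton top
    hsv=cv2.cvtColor(im,cv2.COLOR_BGR2HSV)
    m=(abs(P[...,2]-.08)<.008)&(np.hypot(P[...,0]-.54,P[...,1]-.33)<.1)&(hsv[...,1]<60)
    q=P[m]
    if len(q)>20: print(" carton",len(q),cv2.minAreaRect(q[:,:2].astype(np.float32)),np.median(q,0))
    # rack brown
    m=(hsv[...,0]<18)&(hsv[...,1]>100)&(P[...,2]>.01)&(np.hypot(P[...,0]-.47,P[...,1]+.37)<.13)
    q=P[m]; 
    A=np.c_[q[:,:2],np.ones(len(q))]; 
    s=np.linalg.lstsq(A,q[:,2],rcond=None)[0]
    for _ in range(5):
        g=abs(A@s-q[:,2])<.005; s=np.linalg.lstsq(A[g],q[g,2],rcond=None)[0]
    print(" rack",len(q),g.sum(),s,"slope",np.degrees(np.arctan(np.hypot(*s[:2]))),"dir",np.degrees(np.arctan2(s[1],s[0])),cv2.minAreaRect(q[g][:,:2].astype(np.float32)))
    # weight points: grey above rack
    sep=P[...,2]-(P[...,0]*s[0]+P[...,1]*s[1]+s[2])
    nrm=np.array([-s[0],-s[1],1]);nrm/=np.linalg.norm(nrm); sep*=nrm[2]
    m=(sep>.003)&(sep<.07)&(hsv[...,1]<40)&(np.hypot(P[...,0]-.46,P[...,1]+.37)<.1)&(P[...,2]>.03)
    nn,l,st,ce=cv2.connectedComponentsWithStats(m.astype(np.uint8))
    for k in range(1,nn):
        if st[k,4]>40: q=P[l==k]; h=sep[l==k]; top=q[h>h.max()-.008]; print("  w",st[k,4],q.mean(0),"h",h.max(),"top",len(top),top.mean(0),ce[k])
E
```

```text
scene pan [0.6363 0.1632 0.1251] r 0.0714535266160965 1489 circ [0.6368 0.1626] 0.0692042044869322
scene pan [ 0.5934 -0.0945  0.1234] r 0.0709318295121193 1050 circ [ 0.5924 -0.092 ] 0.06884311332792101
 mid [0.6146 0.0353] len 0.2583777543449408 yaw -0.1725859222082873
 carton 495 ((0.5405862927436829, 0.3303859531879425), (0.030936554074287415, 0.11765987426042557), 6.771310329437256) [0.5391 0.3346 0.0799]
 rack 375 294 [ 0.5413 -0.2038 -0.279 ] slope 30.043212015626725 dir -20.62855170844168 ((0.4673433005809784, -0.37381312251091003), (0.15650302171707153, 0.07196015119552612), 69.58672332763672)
  w 271 [ 0.4602 -0.3557  0.0693] h 0.057188483738025264 top 28 [ 0.4539 -0.3299  0.0959] [368.8745 153.0886]
side pan [0.6303 0.1615 0.1263] r 0.07068652659654617 348 circ [0.6234 0.1615] 0.06178537258790853
side pan [ 0.5961 -0.0949  0.1242] r 0.07184871286153793 1447 circ [ 0.5952 -0.0994] 0.07163983705102828
 mid [0.6093 0.031 ] len 0.26241675146682464 yaw -0.10791082715320735
 carton 103 ((0.5438700914382935, 0.3258382976055145), (0.02962968498468399, 0.11208907514810562), 6.763731956481934) [0.5434 0.3212 0.0814]
 rack 2601 1100 [ 0.4039 -0.0777 -0.1686] slope 22.360037549290006 dir -10.89141706576274 ((0.4716949462890625, -0.38031813502311707), (0.15619900822639465, 0.08058734238147736), 70.98468780517578)
  w 795 [ 0.473  -0.3491  0.0756] h 0.05426634515424417 top 96 [ 0.4582 -0.3384  0.0978] [286.8151 311.2465]
  w 707 [ 0.4518 -0.4168  0.0646] h 0.040518670621568435 top 139 [ 0.4411 -0.4104  0.0819] [268.6577 346.3395]
```

```bash
cat > plan.py <<'E'
# usage: plan.py x y z [n]  -> per-row tool-frame shift (units of 50mm) for n rows; optional yaw of tool y / full target via code
from h import *
np.set_printoptions(precision=3,suppress=True)
from scipy.spatial.transform import Rotation as Ro
def plan(p,n,R=None):
    s=env.observe(); T=s["tool_rot"]; d=np.array(p)-s["position"]
    print("shift",n,"x",T.T@d/.05/n, "|d|",np.linalg.norm(d))
    if R is not None: rv=np.degrees(Ro.from_matrix(T.T@R).as_rotvec())/5; print("turn total(units)",rv,"; then shift total in new frame",R.T@d/.05)
def down(yaw):  # tool down, tool y at yaw deg
    a=np.radians(yaw); y=np.array([np.cos(a),np.sin(a),0]); z=np.array([0,0,-1.]); return np.c_[np.cross(y,z),y,z]
if __name__=="__main__":
    v=[float(a) for a in sys.argv[1:]]
    plan(v[:3],int(v[3]),down(v[4]) if len(v)>4 else None)
E
python3 - <<'E'
from plan import *
plan([.40,-.05,.29],12)
s=env.observe();T=s["tool_rot"]
print("leg2",T.T@(np.array([.54,.29,.29])-[.40,-.05,.29])/.05/12)
plan([.4,-.05,.29],12,down(6.8))
E
```

```text
shift 12 x [ 0.574 -0.567 -0.098] |d| 0.4874444920528905
leg2 [ 0.445 -0.421  0.001]
shift 12 x [ 0.574 -0.567 -0.098] |d| 0.4874444920528905
turn total(units) [ -0.01   -0.012 -14.515] ; then shift total in new frame [ 8.55   4.532 -1.184]
```

Request:
arm_command(turn=[[0, 0, 0], [0, 0, 0], [0, 0, 0], [0, 0, 0], [0, 0, 0], [0, 0, 0], [0, 0, 0], [0, 0, 0], [0, 0, 0], [0, 0, 0], [0, 0, 0], [0, 0, 0]], xyz=[[0.57, -0.57, -0.1], [0.57, -0.57, -0.1], [0.57, -0.57, -0.1], [0.57, -0.57, -0.1], [0.57, -0.57, -0.1], [0.57, -0.57, -0.1], [0.57, -0.57, -0.1], [0.57, -0.57, -0.1], [0.57, -0.57, -0.1], [0.57, -0.57, -0.1], [0.57, -0.57, -0.1], [0.57, -0.57, -0.1]], claw=[85, 85, 85, 85, 85, 85, 85, 85, 85, 85, 85, 85])

```text
time_s: 1.3
position: [0.3973, -0.0476, 0.2915]
tool_rot: [[0.912, 0.41, -0.0], [0.41, -0.912, 0.0], [-0.0, -0.0, -1.0]]
ft_force: [0.8, -1.3, 0.5]
grip_width: 0.085
gripper_force: 0.0
```

Request:
arm_command(turn=[[0, 0, -1], [0, 0, -1], [0, 0, -1], [0, 0, -1], [0, 0, -1], [0, 0, -1], [0, 0, -1], [0, 0, -1], [0, 0, -1], [0, 0, -1], [0, 0, -1], [0, 0, -1]], xyz=[[0, 0, 0], [0, 0, 0], [0, 0, 0], [0, 0, 0], [0, 0, 0], [0, 0, 0], [0, 0, 0], [0, 0, 0], [0, 0, 0], [0, 0, 0], [0, 0, 0], [0, 0, 0]], claw=[60, 60, 60, 60, 60, 60, 60, 60, 60, 60, 60, 60])

```text
time_s: 2.5
position: [0.3971, -0.0493, 0.2911]
tool_rot: [[0.097, 0.995, -0.001], [0.995, -0.097, 0.0], [0.0, -0.001, -1.0]]
ft_force: [0.0, 0.1, 0.0]
grip_width: 0.06
gripper_force: 0.0
```

```bash
python3 - <<'E'
from plan import *
s=env.observe(); print(s["time_s"],s["position"],s["q"])
c=cam("wrist"); im,d=imaging.get_image("wrist"); cv2.imwrite("pics/w1.png",im); print(c[0][0,0],"campos",-c[3]@c[2],"axes",c[2])
np.savez("w1.npz",im=im,d=d,P=cloud("wrist",dep=d,c=c))
plan([.54,.28,.29],10,down(6.8))
E
```

```text
2.5 [ 0.397 -0.049  0.291] [-24.152   3.884  88.479   0.001  87.673 -18.582]
333.42187590373 campos [0.404 0.017 0.433] axes [[ 0.995 -0.097 -0.002]
 [-0.093 -0.96   0.265]
 [-0.027 -0.264 -0.964]]
shift 10 x [0.682 0.223 0.002] |d| 0.35895665257177667
turn total(units) [-0.007 -0.003 -2.426] ; then shift total in new frame [6.201 3.618 0.021]
```

View pics/w1.png

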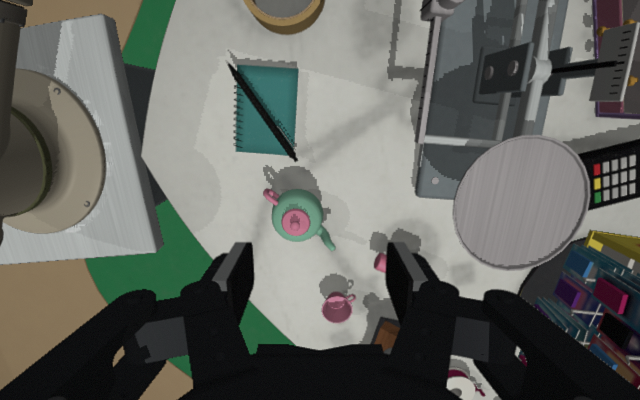

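Wrist view shows right pan at (522,200), pointer/dial at (600,65), rider at the top edge (440,5). Moving on to see the left pan and carton.

Request:
arm_command(turn=[[0, 0, -1], [0, 0, -1], [0, 0, -0.43], [0, 0, 0], [0, 0, 0], [0, 0, 0], [0, 0, 0], [0, 0, 0], [0, 0, 0], [0, 0, 0]], xyz=[[0, 0, 0], [0, 0, 0], [0, 0, 0], [0.55, 0.38, -0.1], [0.55, 0.38, -0.1], [0.55, 0.38, -0.1], [0.55, 0.38, -0.1], [0.55, 0.38, -0.1], [0.55, 0.38, -0.1], [0, 0, 0]], claw=[60, 60, 60, 60, 60, 60, 60, 60, 60, 60])

```text
time_s: 3.55
position: [0.4932, 0.1299, 0.321]
tool_rot: [[-0.113, 0.994, -0.0], [0.994, 0.113, 0.001], [0.001, 0.0, -1.0]]
ft_force: [0.1, -1.2, -1.5]
grip_width: 0.06
gripper_force: 0.0
```

```bash
python3 - <<'E'
from m import *
s=env.observe(); print(s["time_s"],s["position"])
c=cam("wrist"); im,d=imaging.get_image("wrist"); cv2.imwrite("pics/w2.png",im); P=cloud("wrist",dep=d,c=c)
np.savez("w2.npz",im=im,d=d,P=P)
def circ(n,P,im,c0,c):
    a,r,k,mm,cn=pan(P,im,c0); w=plane(n,cn,.127,c); A=np.c_[2*w[:,:2],np.ones(len(w))]; s=np.linalg.lstsq(A,(w[:,:2]**2).sum(1),rcond=None)[0]
    for _ in range(4):
        g=abs(np.hypot(*(w[:,:2]-s[:2]).T)-np.sqrt(s[2]+s[0]**2+s[1]**2))<.0025; s=np.linalg.lstsq(A[g],(w[g,:2]**2).sum(1),rcond=None)[0]
    print("pan",a,r,"circ",s[:2],np.sqrt(s[2]+s[0]**2+s[1]**2),g.sum(),len(w)); 
circ("wrist",P,im,(.635,.163),c)
hsv=cv2.cvtColor(im,cv2.COLOR_BGR2HSV)
m=(abs(P[...,2]-.08)<.006)&(np.hypot(P[...,0]-.54,P[...,1]-.33)<.1)
q=P[m];print(len(q)); print(" carton",cv2.minAreaRect(q[:,:2].astype(np.float32)),np.median(q,0))
f=np.load("w1.npz")
# w1 camera pose: reconstruct circle from cloud only
a,r,k,mm,cn=pan(f["P"],f["im"],(.59,-.09)); print("right pan w1",a,r,k)
E
```

```text
3.55 [0.4932 0.1299 0.321 ]
pan [0.6369 0.1616 0.1243] 0.07092274725437164 circ [0.6371 0.1615] 0.0696221158018943 386 386
1509
 carton ((0.5862609148025513, 0.29771506786346436), (0.11357740312814713, 0.04441200569272041), 8.15034008026123) [0.5479 0.2961 0.0791]
right pan w1 [ 0.5934 -0.0948  0.1221] 0.07126104086637497 14453
```

View pics/w2.png

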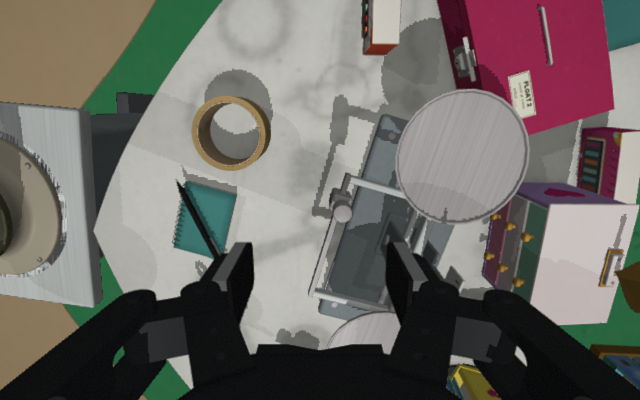

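Wrist view shows the left pan at (463,155), rider knob at (343,212), carton top at (380,20), crimson box beside it at (470,50). Next: over the carton.

Request:
arm_command(turn=[[0, 0, 0], [0, 0, 0], [0, 0, 0], [0, 0, 0], [0, 0, 0]], xyz=[[0.5, 0.2, 0], [0.5, 0.2, 0], [0.5, 0.2, 0.1], [0.5, 0.2, 0.1], [0, 0, 0]], claw=[50, 50, 50, 50, 50])

```text
time_s: 4.1
position: [0.5207, 0.2322, 0.3099]
tool_rot: [[-0.112, 0.994, -0.002], [0.994, 0.112, -0.0], [0.0, -0.003, -1.0]]
ft_force: [-1.1, -0.8, -0.3]
grip_width: 0.0503
gripper_force: 0.0
```

```bash
python3 - <<'E'
from m import *
from plan import *
s=env.observe(); print(s["time_s"],s["position"])
c=cam("wrist"); im,d=imaging.get_image("wrist"); P=cloud("wrist",dep=d,c=c)
cv2.imwrite("pics/w3.png",im)
x0,x1=.5,.6
hsv=cv2.cvtColor(im,cv2.COLOR_BGR2HSV)
m=(abs(P[...,2]-.08)<.006)&(abs(P[...,0]-.54)<.045)&(abs(P[...,1]-.33)<.09)
n,l,st,ce=cv2.connectedComponentsWithStats(m.astype(np.uint8)); k=1+np.argmax(st[1:,4]); q=P[l==k]
r=cv2.minAreaRect(q[:,:2].astype(np.float32)); print("carton",len(q),r,cv2.boxPoints(r),np.median(q[:,2]))
m2=(hsv[...,1]>120)&((hsv[...,0]>160))&(P[...,2]>.03)&(abs(P[...,1]-.32)<.06)&(P[...,0]>.565)&(P[...,0]<.75)
print("crimson xmin",np.percentile(P[m2][:,0],1),np.percentile(P[m2][:,2],[5,50,95]))
plan([.541,.33,.2],5,down(r[2] if r[2]<45 else r[2]-90))
E
```

```text
4.1 [0.521 0.232 0.31 ]
carton 3206 ((0.5415262579917908, 0.32884880900382996), (0.029815400019288063, 0.11703239381313324), 7.083709239959717) [[0.52  0.385]
 [0.534 0.269]
 [0.564 0.273]
 [0.549 0.389]] 0.07920963823340227
crimson xmin 0.6134063277478728 [0.073 0.079 0.08 ]
shift 5 x [0.385 0.126 0.442] |d| 0.1497682962604901
turn total(units) [-0.021  0.005 -0.142] ; then shift total in new frame [1.915 0.649 2.21 ]
```

View pics/w3.png

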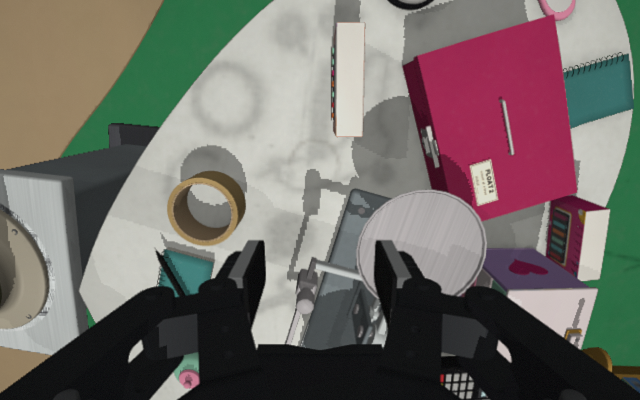

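Wrist view shows the carton top at (349,78), clear of the crimson box at (415,70). Descending to grasp.

Request:
arm_command(turn=[[0, 0, -0.1], [0, 0, 0], [0, 0, 0], [0, 0, 0], [0, 0, 0], [0, 0, 0], [0, 0, 0], [0, 0, 0]], xyz=[[0.47, 0.15, 0.4], [0.47, 0.15, 0.6], [0.47, 0.16, 0.6], [0.46, 0.15, 0.6], [0, 0, 0.6], [0, 0, 0.6], [0, 0, 0.3], [0, 0, 0]], claw=[54, 54, 54, 54, 54, 54, 54, 54])

```text
time_s: 4.95
position: [0.5394, 0.3255, 0.1245]
tool_rot: [[-0.118, 0.993, -0.004], [0.993, 0.118, -0.002], [-0.001, -0.004, -1.0]]
ft_force: [-0.6, 0.4, 0.3]
grip_width: 0.0541
gripper_force: 0.0
```

```bash
python3 plan.py .5405 .3285 .04 1 7.1
```

```text
shift 1 x [0.059 0.036 1.69 ] |d| 0.08455043567190004
turn total(units) [-0.05   0.016 -0.067] ; then shift total in new frame [0.056 0.029 1.69 ]
```

Request:
arm_command(turn=[[-0.05, 0, -0.06], [0, 0, 0], [0, 0, 0], [0, 0, 0], [0, 0, 0], [0, 0, 0], [0, 0, 0], [0, 0, 0], [0, 0, 0], [0, 0, 0]], xyz=[[0.05, 0.03, 0.4], [0, 0, 0.5], [0, 0, 0.5], [0, 0, 0.29], [0, 0, 0], [0, 0, 0], [0, 0, 0], [0, 0, 0], [0, 0, 0], [0, 0, 0]], claw=[54, 54, 54, 54, 54, 30, 30, 30, 30, 30], squeeze=25)

```text
time_s: 5.95
position: [0.542, 0.3304, 0.0426]
tool_rot: [[-0.125, 0.992, 0.006], [0.992, 0.125, 0.001], [0.0, 0.006, -1.0]]
ft_force: [0.3, 0.8, 1.9]
grip_width: 0.0298
gripper_force: 1.6
```

Request:
arm_command(turn=[[0, 0, 0], [0, 0, 0], [0, 0, 0], [0, 0, 0], [0, 0, 0], [0, 0, 0], [0, 0, 0], [0, 0, 0], [0, 0, 0]], xyz=[[0, 0, 0], [0, 0, 0], [0, 0, 0], [0, 0, -0.1], [0, 0, -0.4], [0, 0, -0.7], [0, 0, -0.8], [0, 0, -0.8], [0, 0, 0]], claw=[20, 20, 20, 20, 20, 20, 20, 20, 20])

```text
time_s: 6.85
position: [0.5426, 0.331, 0.1874]
tool_rot: [[-0.125, 0.992, 0.013], [0.992, 0.125, 0.004], [0.002, 0.014, -1.0]]
ft_force: [0.7, 1.1, -3.5]
grip_width: 0.0298
gripper_force: 25.6
```

```bash
python3 - <<'E'
from m import *
from plan import *
s=env.observe(); print(s["position"],s["tool_rot"],s["grip_width"],s["gripper_force"],s["ft_force"])
# measure carton in hand by scene cam
zt=s["position"][2]+.0385
im,d=imaging.get_image("scene");P=cloud("scene",dep=d); 
p=s["position"]
m=(abs(P[...,2]-zt)<.012)&(np.hypot(P[...,0]-p[0],P[...,1]-p[1])<.08)
q=P[m];r=cv2.minAreaRect(q[:,:2].astype(np.float32));print(len(q),r,np.median(q[:,2]))
plan([.6371,.1615,.26],1,down(7.1))
E
```

```text
[0.543 0.331 0.187] [[-0.125  0.992  0.013]
 [ 0.992  0.125  0.004]
 [ 0.002  0.014 -1.   ]] 0.029798252130497294 25.629259943962097 [ 0.65   1.135 -3.463]
442 ((0.5360816121101379, 0.33366528153419495), (0.11270026862621307, 0.07663188129663467), 63.42112731933594) 0.22467960331257014
shift 1 x [-3.592  1.486 -1.512] |d| 0.20856219217507474
turn total(units) [ 0.097 -0.013  0.018] ; then shift total in new frame [-3.592  1.479 -1.52 ]
```

Request:
arm_command(turn=[[0.1, 0, 0], [0, 0, 0], [0, 0, 0], [0, 0, 0], [0, 0, 0], [0, 0, 0], [0, 0, 0], [0, 0, 0], [0, 0, 0], [0, 0, 0], [0, 0, 0]], xyz=[[0, 0, -0.5], [0, 0, -0.5], [-0.25, 0.1, -0.3], [-0.5, 0.2, 0], [-0.5, 0.21, 0], [-0.5, 0.21, 0], [-0.5, 0.21, 0], [-0.5, 0.21, 0], [-0.5, 0.21, 0], [-0.27, 0.12, 0], [0, 0, 0]], claw=[20, 20, 20, 20, 20, 20, 20, 20, 20, 20, 20])

```text
time_s: 8.0
position: [0.6364, 0.1633, 0.2446]
tool_rot: [[-0.123, 0.992, -0.007], [0.992, 0.123, -0.001], [0.0, -0.007, -1.0]]
ft_force: [0.6, -0.3, -2.8]
grip_width: 0.0299
gripper_force: 25.9
```

```bash
python3 - <<'E'
from m import *
from plan import *
s=env.observe(); print(s["position"],s["tool_rot"],s["ft_force"])
im,d=imaging.get_image("scene");P=cloud("scene",dep=d);p=s["position"]
m=(abs(P[...,2]-p[2]-.038)<.012)&(np.hypot(P[...,0]-p[0],P[...,1]-p[1])<.08)
hsv=cv2.cvtColor(im,cv2.COLOR_BGR2HSV)
m&=hsv[...,2]>120
q=P[m];print(len(q),cv2.minAreaRect(q[:,:2].astype(np.float32)),np.median(q[:,2]), q.min(0),q.max(0))
plan([.6373,.1635,.19],1,down(7.1))
E
```

```text
[0.636 0.163 0.245] [[-0.123  0.992 -0.007]
 [ 0.992  0.123 -0.001]
 [ 0.    -0.007 -1.   ]] [ 0.635 -0.333 -2.813]
213 ((0.6478511095046997, 0.17861458659172058), (0.05604175105690956, 0.09112044423818588), 8.418315887451172) 0.28171964776011377 [0.617 0.129 0.275] [0.676 0.223 0.292]
shift 1 x [-0.026  0.035  1.101] |d| 0.055109067335402835
turn total(units) [-0.079 -0.006  0.004] ; then shift total in new frame [-0.026  0.027  1.102]
```

Request:
arm_command(turn=[[-0.08, 0, 0], [0, 0, 0], [0, 0, 0], [0, 0, 0], [0, 0, 0], [0, 0, 0], [0, 0, 0], [0, 0, 0], [0, 0, 0], [0, 0, 0], [0, 0, 0], [0, 0, 0]], xyz=[[-0.01, 0.03, 0.3], [-0.01, 0, 0.4], [0, 0, 0.4], [0, 0, 0.2], [0, 0, 0.1], [0, 0, 0.06], [0, 0, 0.06], [0, 0, 0.06], [0, 0, 0.06], [0, 0, 0.06], [0, 0, 0.06], [0, 0, 0]], claw=[20, 20, 20, 20, 20, 20, 20, 20, 20, 20, 20, 20])

```text
time_s: 9.25
position: [0.6376, 0.1639, 0.1581]
tool_rot: [[-0.125, 0.992, 0.002], [0.992, 0.125, 0.0], [-0.0, 0.002, -1.0]]
ft_force: [-0.6, -0.6, -2.3]
grip_width: 0.0298
gripper_force: 26.0
```

Request:
arm_command(turn=[[0, 0, 0], [0, 0, 0], [0, 0, 0], [0, 0, 0], [0, 0, 0], [0, 0, 0]], xyz=[[0, 0, 0.05], [0, 0, 0.05], [0, 0, 0.05], [0, 0, 0], [0, 0, 0], [0, 0, 0]], claw=[20, 20, 20, 20, 20, 20])

```text
time_s: 9.85
position: [0.6377, 0.164, 0.1511]
tool_rot: [[-0.125, 0.992, 0.003], [0.992, 0.125, 0.0], [0.0, 0.003, -1.0]]
ft_force: [-0.2, -0.1, -2.4]
grip_width: 0.0299
gripper_force: 26.1
```

```bash
cat > tilt.py <<'E'
# beam tilt from depth change of the right pan since the start (level)
from m import *
def dz(n,c0=(.5934,-.0948)):
    f=np.load(n+"0.npz"); P0=np.load(n+"P.npy"); im,d=imaging.get_image(n); P=cloud(n,dep=d)
    mm=pan(P0,f["im"],c0)[3]; mm=cv2.erode(mm.astype(np.uint8),np.ones((3,3)))>0
    mm&=np.linalg.norm(P[...,:2]-np.array(c0),axis=2)<.064
    mm&=(abs(P[...,2]-.124)<.022)&(d>0)
    q=np.c_[P[mm][:,:2]-c0,np.ones(mm.sum())]; z=P[mm][:,2]-P0[mm][:,2]
    med=np.median(z); g=abs(z-med)<.004
    # each ray moves along itself: z directly comparable since pan is horizontal
    return z[g].mean(),z[g].std()/np.sqrt(g.sum()),g.sum(),im
if __name__=="__main__":
    for n in("scene","side"):
        a,e,k,im=dz(n); print(n,"dz mm %.2f +- %.2f n=%d tilt %.4f"%(a*1e3,e*1e3,k,-a/.13))
    s=env.observe(); print(s["time_s"],s["position"],s["ft_force"])
E
python3 tilt.py
```

```text
scene dz mm 16.33 +- 0.22 n=72 tilt -0.1256
side dz mm 16.35 +- 0.03 n=743 tilt -0.1258
9.95 [0.6377 0.164  0.151 ] [-1.098  -0.1862 -2.3123]
```

Request:
arm_command(turn=[[0, 0, 0], [0, 0, 0], [0, 0, 0], [0, 0, 0], [0, 0, 0], [0, 0, 0], [0, 0, 0], [0, 0, 0], [0, 0, 0], [0, 0, 0], [0, 0, 0]], xyz=[[0, 0, 0.02], [0, 0, 0], [0, 0, 0], [0, 0, 0], [0, 0, 0], [0, 0, 0], [0, 0, -0.2], [0, 0, -0.5], [0, 0, -0.7], [0, 0, -0.8], [0, 0, -0.8]], claw=[20, 20, 31, 33, 40, 54, 54, 54, 54, 54, 54])

```text
time_s: 11.05
position: [0.637, 0.1639, 0.3025]
tool_rot: [[-0.125, 0.992, 0.003], [0.992, 0.125, 0.0], [-0.0, 0.003, -1.0]]
ft_force: [1.0, 0.4, 0.2]
grip_width: 0.0542
gripper_force: 0.0
```

```bash
python3 tilt.py; python3 - <<'E'
from m import *
from plan import *
s=env.observe(); c=cam("wrist"); im,d=imaging.get_image("wrist");P=cloud("wrist",dep=d,c=c)
m=(abs(P[...,2]-.187)<.012)&(np.hypot(P[...,0]-.637,P[...,1]-.162)<.08); q=P[m]
print(len(q)); 
if len(q)>30: print(q.min(0),q.max(0))
im,d=imaging.get_image("side"); cv2.imwrite("pics/s2.png",cv2.resize(im[130:280,250:450],None,fx=3,fy=3))
# rack approach pose
u=np.array([.940,-.342,0]);v=np.array([.342,.940,0]);a=-.5*u+np.array([0,0,.866])
print("via",[.45,-.08,.30]); plan([.43,-.05,.30],12)
R=down(np.degrees(np.arctan2(.94,.342))); print(np.degrees(np.arctan2(.94,.342)))
plan([.40,-.2,.30],12,R)
E
```

```text
scene dz mm 17.63 +- 0.08 n=640 tilt -0.1356
side dz mm 17.65 +- 0.03 n=704 tilt -0.1358
11.15 [0.6384 0.1641 0.3073] [ 0.1422  0.5443 -1.5402]
5152
[0.616 0.102 0.184] [0.659 0.223 0.189]
via [0.45, -0.08, 0.3]
shift 12 x [-0.311 -0.387  0.   ] |d| 0.2979339244265046
70.00710602013012
shift 12 x [-0.552 -0.468 -0.   ] |d| 0.4344950495153334
turn total(units) [  0.048   0.031 -12.566] ; then shift total in new frame [ 1.972 -8.463  0.023]
```

View pics/s2.png

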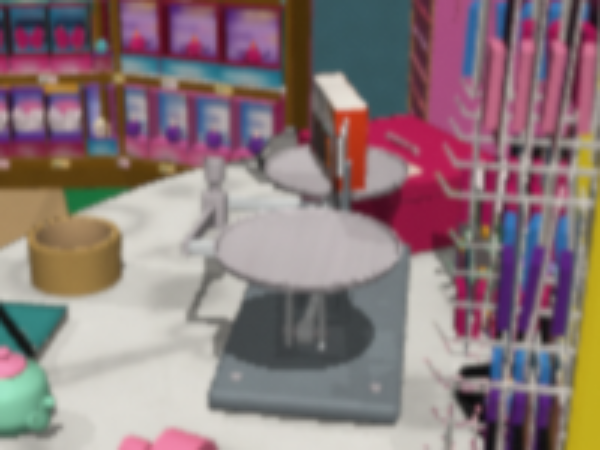

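Carton stands centred on the left pan (340,130); beam on its left stop. Now to the rack.

Request:
arm_command(turn=[[0, 0, 0], [0, 0, 0], [0, 0, 0], [0, 0, 0], [0, 0, 0], [0, 0, 0], [0, 0, 0], [0, 0, 0], [0, 0, 0], [0, 0, 0], [0, 0, 0], [0, 0, 0]], xyz=[[-0.55, -0.47, 0], [-0.55, -0.47, 0], [-0.55, -0.47, 0], [-0.55, -0.47, 0], [-0.55, -0.47, 0], [-0.55, -0.47, 0], [-0.55, -0.47, 0], [-0.55, -0.47, 0], [-0.55, -0.47, 0], [-0.55, -0.47, 0], [-0.55, -0.47, 0], [-0.55, -0.47, 0]], claw=[50, 50, 50, 50, 50, 50, 50, 50, 50, 50, 50, 50])

```text
time_s: 12.45
position: [0.3974, -0.1994, 0.2982]
tool_rot: [[-0.125, 0.992, 0.001], [0.992, 0.125, 0.002], [0.002, 0.001, -1.0]]
ft_force: [0.7, -0.7, 0.2]
grip_width: 0.05
gripper_force: 0.0
```

Request:
arm_command(turn=[[0, 0, 1], [0, 0, 1], [0, 0, 1], [0, 0, 1], [0, 0, 1], [0, 0, 1], [0, 0, 1], [0, 0, 1], [0, 0, 1], [0, 0, 1], [0, 0, 1], [0, 0, 1]], xyz=[[0, 0, 0], [0, 0, 0], [0, 0, 0], [0, 0, 0], [0, 0, 0], [0, 0, 0], [0, 0, 0], [0, 0, 0], [0, 0, 0], [0, 0, 0], [0, 0, 0], [0, 0, 0]], claw=[50, 50, 50, 50, 50, 50, 50, 50, 50, 50, 50, 50])

```text
time_s: 13.65
position: [0.3983, -0.1983, 0.2981]
tool_rot: [[0.799, 0.601, 0.001], [0.601, -0.799, 0.002], [0.002, -0.001, -1.0]]
ft_force: [0.3, 0.8, 0.4]
grip_width: 0.05
gripper_force: 0.0
```

Request:
arm_command(turn=[[0, 0, 1], [0, 0, 1], [0, 0, 1], [0, 0, 1], [0, 0, 1], [0, 0, 1], [0, 0, 1], [0, 0, 1], [0, 0, 1], [0, 0, 1], [0, 0, 1], [0, 0, 0.4]], xyz=[[0, 0, 0], [0, 0, 0], [0, 0, 0], [0, 0, 0], [0, 0, 0], [0, 0, 0], [0, 0, 0], [0, 0, 0], [0, 0, 0], [0, 0, 0], [0, 0, 0], [0, 0, 0]], claw=[50, 50, 50, 50, 50, 50, 50, 50, 50, 50, 50, 50])

```text
time_s: 14.85
position: [0.3983, -0.1983, 0.2981]
tool_rot: [[0.94, -0.342, 0.001], [-0.342, -0.94, 0.002], [-0.0, -0.002, -1.0]]
ft_force: [-0.0, 1.0, 0.6]
grip_width: 0.0501
gripper_force: 0.0
```

```bash
cat >> plan.py <<'E'
u=np.array([np.cos(np.radians(-20)),np.sin(np.radians(-20)),0]);v=np.array([-u[1],u[0],0]);ax=-.5*u+np.array([0,0,np.sqrt(.75)])
Rr=np.c_[np.cross(-v,-ax),-v,-ax]
top=np.array([.456,-.334,.0972])
E
python3 - <<'E'
from plan import *
s=env.observe(); print(s["time_s"],s["position"],s["q"])
plan(top+ax*.12,1,Rr); plan([.33,-.29,.30],1,Rr)
E
```

```text
14.85 [ 0.398 -0.198  0.298] [-41.85    8.492  81.951   0.113  89.616  68.144]
shift 1 x [0.812 2.159 1.935] |d| 0.15053981032973607
turn total(units) [-0.025  6.003 -0.006] ; then shift total in new frame [-0.267  2.155  2.086]
shift 1 x [-0.657  2.19  -0.043] |d| 0.11433459294593173
turn total(units) [-0.025  6.003 -0.006] ; then shift total in new frame [-0.55   2.19  -0.361]
```

Request:
arm_command(turn=[[0, 1, 0], [0, 1, 0], [0, 1, 0], [0, 1, 0], [0, 1, 0], [0, 1, 0], [0, 0, 0], [0, 0, 0], [0, 0, 0], [0, 0, 0], [0, 0, 0], [0, 0, 0]], xyz=[[0, 0.15, 0], [0, 0.15, 0], [0, 0.15, 0], [0, 0.15, 0], [0, 0.15, 0], [0, 0.15, 0], [-0.05, 0.25, 0.4], [-0.05, 0.25, 0.4], [-0.05, 0.25, 0.4], [-0.06, 0.25, 0.4], [-0.06, 0.25, 0.4], [0, 0, 0]], claw=[50, 50, 50, 50, 50, 50, 50, 50, 50, 50, 50, 50])

```text
time_s: 16.05
position: [0.3978, -0.3127, 0.2028]
tool_rot: [[0.815, -0.34, 0.47], [-0.298, -0.94, -0.165], [0.498, -0.005, -0.867]]
ft_force: [0.1, 0.9, 0.2]
grip_width: 0.05
gripper_force: 0.0
```

```bash
cat > knob.py <<'E'
from plan import *
s=env.observe(); print(s["time_s"],s["position"],s["tool_rot"])
c=cam("wrist"); im,d=imaging.get_image("wrist");P=cloud("wrist",dep=d,c=c); cv2.imwrite(sys.argv[1],im)
hsv=cv2.cvtColor(im,cv2.COLOR_BGR2HSV)
h=(P-np.array([.468,-.376,.051]))@ax; y=(P-np.array([.468,-.376,.051]))@v; x=(P-np.array([.468,-.376,.051]))@Rr[:,0]
for nm,y0,h0 in(("large",.037,.054),("small",-.037,.036)):
    m=(abs(h-h0)<.007)&(abs(y-y0)<.03)&(abs(x)<.03)&(hsv[...,1]<70)&(d>0)
    n,l,st,ce=cv2.connectedComponentsWithStats(m.astype(np.uint8))
    if n<2: print(nm,"none"); continue
    k=1+np.argmax(st[1:,4]); q=P[l==k]; cc=ce[k]
    z=np.median(h[l==k]); g=abs(h-z)<.003; g&=(l==k); 
    (a,b),r=cv2.minEnclosingCircle(np.c_[x[g],y[g]].astype(np.float32)); print(nm,"px",cc,"n",g.sum(),"h",z,"rack x,y",a,b,"r",r,"mean",x[g].mean(),y[g].mean(),"top pt",np.array([.468,-.376,.051])+Rr[:,0]*x[g].mean()+v*y[g].mean()+ax*z)
E
python3 knob.py pics/w4.png
```

```text
16.05 [ 0.398 -0.313  0.203] [[ 0.815 -0.34   0.47 ]
 [-0.298 -0.94  -0.165]
 [ 0.498 -0.005 -0.867]]
large px [319.723 192.566] n 608 h 0.05312965935905326 rack x,y -0.0023108955938369036 0.03503311052918434 r 0.01197325624525547 mean -0.0017005118378612377 0.035142833688123765 top pt [ 0.454 -0.333  0.096]
small px [403.362 187.596] n 520 h 0.03510785762070203 rack x,y -0.0021772251930087805 -0.03841798007488251 r 0.011626665480434895 mean -0.0017711897110633914 -0.03811136784166755 top pt [ 0.437 -0.405  0.081]
```

View pics/w4.png

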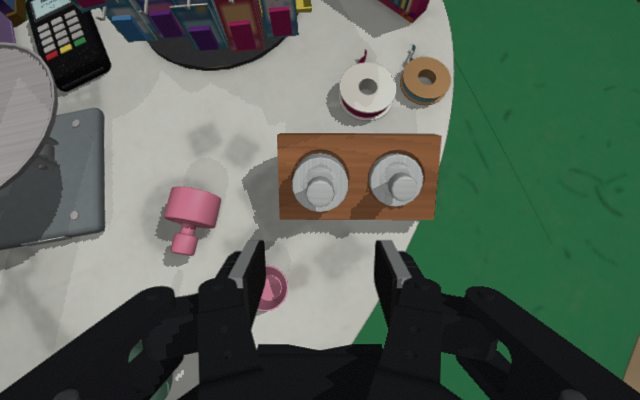

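Wrist view shows the large knob at (320,192), small one at (403,187), rack square to the tool.

```bash
python3 - <<'E'
from plan import *
t=np.array([.4543,-.3332,.096]); plan(t+ax*.02,1,Rr); plan(t-ax*.026,1,Rr)
E
```

```text
shift 1 x [-0.042  0.019  2.076] |d| 0.10383597614827146
turn total(units) [-0.055  0.011 -0.   ] ; then shift total in new frame [-0.044  0.009  2.076]
shift 1 x [-0.041  0.023  2.996] |d| 0.14982843034404297
turn total(units) [-0.055  0.011 -0.   ] ; then shift total in new frame [-0.044  0.009  2.996]
```

Request:
arm_command(turn=[[-0.05, 0, 0], [0, 0, 0], [0, 0, 0], [0, 0, 0], [0, 0, 0], [0, 0, 0], [0, 0, 0], [0, 0, 0]], xyz=[[-0.04, 0.01, 0.4], [0, 0, 0.5], [0, 0, 0.5], [0, 0, 0.5], [0, 0, 0.5], [0, 0, 0.35], [0, 0, 0.2], [0, 0, 0]], claw=[50, 50, 50, 50, 50, 50, 50, 50])

```text
time_s: 16.9
position: [0.4666, -0.3376, 0.0772]
tool_rot: [[0.814, -0.34, 0.471], [-0.294, -0.94, -0.172], [0.502, 0.002, -0.865]]
ft_force: [-0.6, 0.4, 0.4]
grip_width: 0.0502
gripper_force: 0.0
```

```bash
python3 - <<'E'
from plan import *
print(env.observe()["ft_force"]); plan(np.array([.4543,-.3332,.096])-ax*.026,1,Rr)
E
```

```text
[-0.615  0.357  0.383]
shift 1 x [-0.038  0.001  0.063] |d| 0.0036694620514522098
turn total(units) [ 0.008 -0.021  0.027] ; then shift total in new frame [-0.038  0.001  0.063]
```

Request:
arm_command(turn=[[0, 0, 0], [0, 0, 0], [0, 0, 0], [0, 0, 0], [0, 0, 0], [0, 0, 0], [0, 0, 0], [0, 0, 0], [0, 0, 0]], xyz=[[-0.04, 0, 0.06], [0, 0, 0], [0, 0, 0], [0, 0, 0], [0, 0, 0], [0, 0, 0], [0, 0, 0], [0, 0, 0], [0, 0, 0]], claw=[50, 30, 22, 15, 15, 15, 15, 15, 15], squeeze=40)

```text
time_s: 17.8
position: [0.4661, -0.338, 0.0744]
tool_rot: [[0.813, -0.341, 0.472], [-0.293, -0.94, -0.174], [0.503, 0.003, -0.864]]
ft_force: [-1.7, 3.4, 6.7]
grip_width: 0.0228
gripper_force: 39.3
```

Request:
arm_command(turn=[[0, 0, 0], [0, 0, 0], [0, 0, 0], [0, 0, 0], [0, 0, 0], [0, 0, 0], [0, -1, 0], [0, -1, 0], [0, -1, 0], [0, -1, 0], [0, -1, 0], [0, -1, 0]], xyz=[[0, 0, -0.06], [0, 0, -0.2], [0, 0, -0.4], [0, 0, -0.6], [0, 0, -0.6], [0, 0, -0.6], [0, 0, -0.2], [0, 0, -0.2], [0, 0, -0.2], [0, 0, -0.2], [0, 0, -0.2], [0, 0, -0.2]], claw=[15, 15, 15, 15, 15, 15, 15, 15, 15, 15, 15, 15])

```text
time_s: 19.0
position: [0.3904, -0.3103, 0.2377]
tool_rot: [[0.939, -0.343, -0.003], [-0.343, -0.939, -0.003], [-0.002, 0.004, -1.0]]
ft_force: [-1.2, -0.6, -1.8]
grip_width: 0.0224
gripper_force: 39.5
```

```bash
python3 - <<'E'
from plan import *
s=env.observe(); print(s["ft_force"],s["grip_width"],s["position"])
plan([.5934,-.0948,.24],1,down(-110))
# where does weight's disc hang? side camera
n="side"; im,d=imaging.get_image(n);P=cloud(n,dep=d); hsv=cv2.cvtColor(im,cv2.COLOR_BGR2HSV); p=s["position"]
m=(np.hypot(P[...,0]-p[0],P[...,1]-p[1])<.05)&(P[...,2]<p[2]+.005)&(P[...,2]>p[2]-.06)&(hsv[...,2]>90)
q=P[m]; print(len(q)); print(q.min(0),q.max(0),np.median(q,0)); cv2.imwrite("pics/s3.png",im)
E
```

```text
[-1.215 -0.602 -1.831] 0.022448217210643124 [ 0.39  -0.31   0.238]
shift 1 x [ 2.336 -5.44  -0.07 ] |d| 0.29606596864227336
turn total(units) [ 0.045  0.018 -0.008] ; then shift total in new frame [ 2.34  -5.439 -0.045]
804
[ 0.366 -0.337  0.201] [ 0.418 -0.29   0.243] [ 0.398 -0.329  0.225]
```

```bash
python3 - <<'E'
from plan import *
for n in("scene","side"):
    P=np.load(n+"P.npy"); m=(P[...,2]>.15)&(P[...,2]<.5)&(P[...,0]>.5)&(P[...,0]<.9)&(abs(P[...,1]+.1)<.25)&(np.load(n+"0.npz")["d"]>0)
    q=P[m]; 
    for y in np.arange(-.35,.15,.05):
        g=q[(q[:,1]>=y)&(q[:,1]<y+.05)]
        if len(g): print(n,round(y,2),len(g),"xmin",g[:,0].min(), np.percentile(g[:,0],2), "zmin",g[:,2].min())
E
```

```text
scene -0.35 985 xmin 0.6479998747951918 0.6626379169678187 zmin 0.1503669660795431
scene -0.3 1327 xmin 0.6585236175659404 0.6637156225621667 zmin 0.15005135904365213
scene -0.25 1798 xmin 0.6692157229886823 0.677531860350488 zmin 0.1505355529381351
scene -0.2 2748 xmin 0.6802751477223989 0.6932244994829043 zmin 0.15003394283874147
scene -0.0 140 xmin 0.6233354686217384 0.6245385830542047 zmin 0.1504617466349658
scene 0.05 109 xmin 0.5145707116362033 0.5173435798274292 zmin 0.15010943542540148
scene 0.1 4 xmin 0.5169720211402475 0.5169967084594271 zmin 0.15062672333433305
side -0.35 2047 xmin 0.6503662300053675 0.6586448475026415 zmin 0.15004134244407358
side -0.3 1559 xmin 0.660547606545128 0.6644335247923838 zmin 0.1508672750868643
side -0.25 1255 xmin 0.6705670506373491 0.6753127090179053 zmin 0.1503446652757155
side -0.2 593 xmin 0.6807030475823894 0.6846515787120242 zmin 0.15011719475197471
side -0.0 68 xmin 0.6275754068414733 0.6276672167532373 zmin 0.15004217035084905
side 0.05 10 xmin 0.5147293610903275 0.5157022293158784 zmin 0.15003259075399014
```

Request:
arm_command(turn=[[0, 0, -1], [0, 0, -1], [0, 0, -1], [0, 0, -1], [0, 0, -1], [0, 0, -1], [0, 0, -1], [0, 0, -1], [0, 0, -1], [0, 0, -1]], xyz=[[0, 0, 0], [0, 0, 0], [0, 0, 0], [0, 0, 0], [0, 0, 0], [0, 0, 0], [0, 0, 0], [0, 0, 0], [0, 0, 0], [0, 0, 0]], claw=[15, 15, 15, 15, 15, 15, 15, 15, 15, 15])

```text
time_s: 20.05
position: [0.3906, -0.3103, 0.2365]
tool_rot: [[0.864, 0.503, 0.002], [0.503, -0.864, -0.004], [-0.0, 0.004, -1.0]]
ft_force: [-0.4, 0.3, -2.0]
grip_width: 0.0228
gripper_force: 39.5
```

Request:
arm_command(turn=[[0, 0, 0], [0, 0, 0], [0, 0, 0], [0, 0, 0], [0, 0, 0], [0, 0, 0], [0, 0, 0], [0, 0, 0], [0, 0, 0], [0, 0, 0], [0, 0, 0], [0, 0, 0]], xyz=[[0.51, -0.15, 0], [0.51, -0.15, 0], [0.51, -0.15, 0], [0.51, -0.15, 0], [0.51, -0.15, 0], [0.51, -0.15, 0], [0.51, -0.15, 0], [0.51, -0.15, 0], [0.51, -0.15, 0], [0.51, -0.15, 0], [0.51, -0.15, 0], [0, 0, 0]], claw=[15, 15, 15, 15, 15, 15, 15, 15, 15, 15, 15, 15])

```text
time_s: 21.25
position: [0.5936, -0.0967, 0.2356]
tool_rot: [[0.864, 0.503, 0.002], [0.503, -0.864, -0.002], [0.001, 0.003, -1.0]]
ft_force: [-0.0, 0.5, -1.5]
grip_width: 0.0227
gripper_force: 39.5
```

```bash
python3 - <<'E'
from plan import *
s=env.observe(); print(s["ft_force"],s["grip_width"],s["position"])
plan([.5934,-.0948,.186],1,down(-60))
E
```

```text
[-0.044  0.484 -1.488] 0.0227042168947811 [ 0.594 -0.097  0.236]
shift 1 x [ 0.016 -0.038  0.993] |d| 0.04967595757622554
turn total(units) [ 0.036 -0.007  0.036] ; then shift total in new frame [ 0.017 -0.035  0.993]
```

Request:
arm_command(turn=[[0.03, 0, 0], [0, 0, 0], [0, 0, 0], [0, 0, 0], [0, 0, 0], [0, 0, 0], [0, 0, 0], [0, 0, 0], [0, 0, 0], [0, 0, 0]], xyz=[[0.01, -0.03, 0.2], [0, 0, 0.3], [0, 0, 0.3], [0, 0, 0.19], [0, 0, 0.04], [0, 0, 0.04], [0, 0, 0.04], [0, 0, 0.04], [0, 0, 0], [0, 0, 0]], claw=[15, 15, 15, 15, 15, 15, 15, 15, 15, 15])

```text
time_s: 22.25
position: [0.5926, -0.0972, 0.1789]
tool_rot: [[0.866, 0.501, 0.0], [0.501, -0.866, -0.001], [-0.0, 0.001, -1.0]]
ft_force: [-0.1, -0.9, -1.6]
grip_width: 0.0227
gripper_force: 39.5
```

Request:
arm_command(turn=[[0, 0, 0], [0, 0, 0], [0, 0, 0], [0, 0, 0], [0, 0, 0]], xyz=[[0, 0, 0.02], [0, 0, 0.02], [0, 0, 0.02], [0, 0, 0], [0, 0, 0]], claw=[15, 15, 15, 15, 15])

```text
time_s: 22.75
position: [0.5926, -0.0973, 0.1758]
tool_rot: [[0.866, 0.501, 0.0], [0.501, -0.866, -0.001], [-0.0, 0.001, -1.0]]
ft_force: [-0.2, -1.1, 0.3]
grip_width: 0.0226
gripper_force: 39.6
```

```bash
python3 tilt.py; python3 - <<'E'
from h import *
im,d=imaging.get_image("side");P=cloud("side",dep=d);hsv=cv2.cvtColor(im,cv2.COLOR_BGR2HSV)
m=(np.hypot(P[...,0]-.593,P[...,1]+.097)<.03)&(P[...,2]>.12)&(P[...,2]<.175)&(hsv[...,2]>80);q=P[m]
f=q[(q[:,1]<-.105)&(abs(q[:,0]-.593)<.02)]; print(np.histogram(q[:,2],bins=np.arange(.12,.18,.004)))
E
```

```text
scene dz mm 15.04 +- 0.09 n=477 tilt -0.1157
side dz mm 15.01 +- 0.04 n=569 tilt -0.1154
22.85 [ 0.5926 -0.0973  0.1758] [ 0.3924 -0.9357 -0.8522]
(array([  0,   0,   0,   0,  51,  33,  42,  34,  39,  43,  37,  37, 118,
        26]), array([0.12 , 0.124, 0.128, 0.132, 0.136, 0.14 , 0.144, 0.148, 0.152,
       0.156, 0.16 , 0.164, 0.168, 0.172, 0.176]))
```

Request:
arm_command(turn=[[0, 0, 0], [0, 0, 0], [0, 0, 0], [0, 0, 0], [0, 0, 0], [0, 0, 0], [0, 0, 0], [0, 0, 0], [0, 0, 0], [0, 0, 0], [0, 0, 0], [0, 0, 0]], xyz=[[0, 0, -0.02], [0, 0, -0.01], [0, 0, 0], [0, 0, 0], [0, 0, 0], [0, 0, 0], [0, 0, -0.2], [0, 0, -0.5], [0, 0, -0.7], [0, 0, -0.6], [0, 0, 0], [0, 0, 0]], claw=[15, 15, 22, 26, 40, 50, 50, 50, 50, 50, 50, 50])

```text
time_s: 24.1
position: [0.5925, -0.0971, 0.2778]
tool_rot: [[0.866, 0.501, 0.001], [0.501, -0.866, -0.001], [0.0, 0.002, -1.0]]
ft_force: [-0.2, 0.3, -0.4]
grip_width: 0.0501
gripper_force: 0.0
```

```bash
python3 tilt.py
```

```text
scene dz mm 11.39 +- 0.08 n=494 tilt -0.0877
side dz mm 11.17 +- 0.04 n=627 tilt -0.0859
24.2 [ 0.5921 -0.097   0.2762] [-0.322   0.0179 -0.2235]
```

Beam now at about -0.085 rad: rider range suffices, the small weight stays. Going to the rider.

Request:
arm_command(turn=[[0, 0, 1], [0, 0, 1], [0, 0, 1], [0, 0, 1], [0, 0, 1], [0, 0, 1], [0, 0, 1], [0, 0, 0.94], [0, 0, 0]], xyz=[[0, 0, 0], [0, 0, 0], [0, 0, 0], [0, 0, 0], [0, 0, 0], [0, 0, 0], [0, 0, 0], [0, 0, 0], [0, 0, 0]], claw=[32, 32, 32, 32, 32, 32, 32, 32, 32])

```text
time_s: 25.1
position: [0.5922, -0.097, 0.2761]
tool_rot: [[0.986, -0.168, -0.002], [-0.168, -0.986, -0.0], [-0.002, 0.001, -1.0]]
ft_force: [-0.4, 0.2, -0.2]
grip_width: 0.032
gripper_force: 0.0
```

Request:
arm_command(turn=[[0, 0, 0], [0, 0, 0], [0, 0, 0], [0, 0, 0], [0, 0, 0], [0, 0, 0], [0, 0, 0], [0, 0, 0], [0, 0, 0]], xyz=[[-0.45, -0.47, 0], [-0.45, -0.47, 0], [-0.45, -0.47, 0], [-0.45, -0.47, 0], [-0.29, -0.48, 0], [0, -0.48, 0], [0, -0.48, 0], [0, -0.48, 0], [0, 0, 0]], claw=[32, 32, 32, 32, 32, 32, 32, 32, 32])

```text
time_s: 26.0
position: [0.5211, 0.1098, 0.2763]
tool_rot: [[0.987, -0.163, -0.001], [-0.163, -0.987, -0.0], [-0.001, 0.001, -1.0]]
ft_force: [-0.9, -0.0, -0.2]
grip_width: 0.0322
gripper_force: 0.0
```

```bash
python3 tilt.py; cat > rid.py <<'E'
from plan import *
mid=np.array([.6152,.0334,0]);bx=np.array([np.cos(-.1689),np.sin(-.1689),0]);by=np.array([-bx[1],bx[0],0])
def B(p): q=np.atleast_2d(p)-mid; return np.c_[q@bx,q@by,q[:,2]]
def W(b): return mid+b[0]*bx+b[1]*by+np.array([0,0,b[2]])
E
python3 - <<'E'
from rid import *
for n in("scene","side","wrist"):
    c=cam(n);im,d=imaging.get_image(n);P=cloud(n,dep=d,c=c); b=B(P.reshape(-1,3)).reshape(P.shape)
    m=(abs(b[...,0]+.105)<.02)&(b[...,1]>-.07)&(b[...,1]<.08)&(b[...,2]>.124)&(b[...,2]<.16)&(d>0)
    q=b[m]; print(n,len(q), q.min(0) if len(q) else "",q.max(0) if len(q) else "", np.median(q,0) if len(q) else "")
s=env.observe(); plan(W((-.105,.058,.128)),1,down(-99.7)); print("tcp b",B(s["position"]))
E
```

```text
scene dz mm 11.19 +- 0.11 n=303 tilt -0.0860
side dz mm 11.11 +- 0.04 n=625 tilt -0.0854
26.1 [0.5211 0.1078 0.2764] [-0.6176  0.3065 -0.086 ]
scene 54 [-0.116  0.043  0.125] [-0.097  0.062  0.151] [-0.109  0.054  0.143]
side 61 [-0.111  0.037  0.126] [-0.093  0.054  0.147] [-0.101  0.043  0.138]
wrist 477 [-0.115  0.039  0.125] [-0.095  0.06   0.147] [-0.103  0.049  0.144]
shift 1 x [ 0.    -0.029  2.976] |d| 0.14881769825141453
turn total(units) [0.013 0.003 0.006] ; then shift total in new frame [-0.001 -0.026  2.976]
tcp b [[-0.105  0.057  0.277]]
```

Request:
arm_command(turn=[[0, 0, 0], [0, 0, 0], [0, 0, 0], [0, 0, 0], [0, 0, 0], [0, 0, 0], [0, 0, 0], [0, 0, 0]], xyz=[[0, 0.08, 0.3], [0, 0.07, 0.5], [0, 0, 0.5], [0, 0, 0.5], [0, 0, 0.5], [0, 0, 0.4], [0, 0, 0.22], [0, 0, 0]], claw=[32, 32, 32, 32, 32, 32, 32, 32])

```text
time_s: 27.05
position: [0.5196, 0.0997, 0.13]
tool_rot: [[0.986, -0.168, -0.002], [-0.168, -0.986, -0.001], [-0.002, 0.001, -1.0]]
ft_force: [1.4, -0.9, -0.2]
grip_width: 0.0322
gripper_force: 0.0
```

```bash
python3 - <<'E'
from rid import *
s=env.observe(); print("tcp b",B(s["position"]),s["ft_force"])
f=np.load("w2.npz");b=B(f["P"].reshape(-1,3)).reshape(400,640,3); m=(abs(b[...,0]+.105)<.02)&(abs(b[...,1])<.08)&(b[...,2]>.129)&(b[...,2]<.16)&(f["d"]>0); q=b[m];print("start knob",q.min(0),q.max(0),np.median(q,0))
E
python3 tilt.py
```

```text
tcp b [[-0.105  0.049  0.13 ]] [ 1.395 -0.858 -0.221]
start knob [-0.115  0.037  0.13 ] [-0.096  0.056  0.151] [-0.106  0.049  0.148]
scene dz mm nan +- nan n=0 tilt nan
side dz mm 11.10 +- 0.04 n=625 tilt -0.0854
27.15 [0.5205 0.0999 0.1318] [ 0.6591  0.7503 -0.8603]
  return _methods._mean(a, axis=axis, dtype=dtype,
  ret = ret.dtype.type(ret / rcount)
tilt.py:11: RuntimeWarning: Mean of empty slice.
  return z[g].mean(),z[g].std()/np.sqrt(g.sum()),g.sum(),im
  ret = _var(a, axis=axis, dtype=dtype, out=out, ddof=ddof,
  arrmean = um.true_divide(arrmean, div, out=arrmean,
  ret = ret.dtype.type(ret / rcount)
```

Request:
arm_command(turn=[[0, 0, 0], [0, 0, 0], [0, 0, 0], [0, 0, 0], [0, 0, 0], [0, 0, 0], [0, 0, 0], [0, 0, 0], [0, 0, 0], [0, 0, 0], [0, 0, 0], [0, 0, 0]], xyz=[[0, 0.13, 0], [0, 0.13, 0], [0, 0.13, 0], [0, 0.13, 0], [0, 0.13, 0], [0, 0.13, 0], [0, 0.13, 0], [0, 0.13, 0], [0, 0.13, 0], [0, 0.13, 0], [0, 0.13, 0], [0, 0.08, 0]], claw=[32, 32, 32, 32, 32, 32, 32, 32, 32, 32, 32, 32])

```text
time_s: 28.35
position: [0.5073, 0.0252, 0.131]
tool_rot: [[0.986, -0.168, -0.0], [-0.168, -0.986, -0.001], [-0.0, 0.001, -1.0]]
ft_force: [0.3, -0.1, -0.4]
grip_width: 0.032
gripper_force: 0.4
```

Request:
arm_command(turn=[[0, 0, 0], [0, 0, 0], [0, 0, 0], [0, 0, 0], [0, 0, 0], [0, 0, 0], [0, 0, 0], [0, 0, 0], [0, 0, 0], [0, 0, 0]], xyz=[[0, -0.06, 0], [0, 0, 0], [0, 0, 0], [0, 0, 0], [0, 0, 0], [0, 0, 0], [0, 0, 0], [0, 0, 0], [0, 0, 0], [0, 0, 0]], claw=[32, 32, 32, 32, 32, 32, 32, 32, 32, 32])

```text
time_s: 29.35
position: [0.5079, 0.0287, 0.1311]
tool_rot: [[0.986, -0.168, 0.0], [-0.168, -0.986, -0.001], [0.0, 0.001, -1.0]]
ft_force: [-0.3, -0.5, 0.1]
grip_width: 0.0319
gripper_force: 0.0
```

```bash
python3 tilt.py 2>/dev/null; cat > see.py <<'E'
from rid import *
s=env.observe(); print("tcp b",B(s["position"]))
c=cam("wrist"); im,d=imaging.get_image("wrist"); cv2.imwrite(sys.argv[1],im); b=B(cloud("wrist",dep=d,c=c).reshape(-1,3)).reshape(400,640,3)
m=(abs(b[...,0]+.105)<.014)&(b[...,2]>.14)&(b[...,2]<.157)&(abs(b[...,1])<.09)&(d>0); q=b[m]
print("knob?",len(q)); 
if len(q): print(q.min(0),q.max(0))
np.savez("see.npz",im=im,d=d,b=b)
E
python3 see.py pics/w5.png
```

```text
scene dz mm 1.90 +- 0.16 n=126 tilt -0.0146
side dz mm 2.20 +- 0.04 n=732 tilt -0.0169
29.45 [0.5079 0.0287 0.1311] [-0.311  -0.6275 -0.3496]
tcp b [[-0.105 -0.023  0.131]]
knob? 3279
[-0.116 -0.053  0.14 ] [-0.093  0.007  0.157]
```

View pics/w5.png

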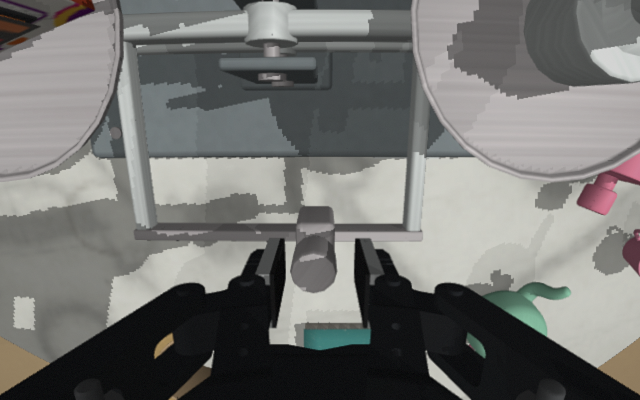

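Wrist view: knob at (315,262) between fingers with the rider mid-bar, pans at both sides. Now absolute levelling from depth: pan heights relative to the counter/base plane.

```bash
cat > lev.py <<'E'
from rid import *
def level(b,d,tag):
    ok=(d>0)&(abs(b[...,1])<.23)&(b[...,0]>-.3)&(b[...,0]<.2)
    # horizontal reference: counter plane near balance
    m=ok&(abs(b[...,2])<.004); q=b[m]; A=np.c_[q[:,:2],np.ones(len(q))]; s=np.linalg.lstsq(A,q[:,2],rcond=None)[0]
    for _ in range(4):
        g=abs(A@s-q[:,2])<.0025; s=np.linalg.lstsq(A[g],q[g,2],rcond=None)[0]
    out=[]
    for y0 in(.13,-.13):
        r=np.hypot(b[...,0],b[...,1]-y0); m=ok&(r<.063)&(abs(b[...,2]-.124)<.02); q=b[m]
        h=q[:,2]-(np.c_[q[:,:2],np.ones(len(q))]@s)
        if len(h)<30: out.append((np.nan,0)); continue
        for _ in range(4):
            md=np.median(h); gg=abs(h-md)<.0025; h=h[gg]
        out.append((h.mean(),len(h)))
    print(tag,"plane slope",s[0],s[1],"pans",out,"tilt %.4f"%((out[0][0]-out[1][0])/.26),"raw-slope-uncorr %.4f"%((out[0][0]-out[1][0])/.26+s[1]))
if __name__=="__main__":
    f=np.load("see.npz"); level(f["b"],f["d"],"now wrist")
    f=np.load("w2.npz"); level(B(f["P"].reshape(-1,3)).reshape(400,640,3),f["d"],"start w2")
    for n in("scene","side"): level(B(np.load(n+"P.npy").reshape(-1,3)).reshape(400,640,3),np.load(n+"0.npz")["d"],"start "+n)
E
python3 lev.py
```

```text
now wrist plane slope -0.00016484743077311315 -0.0006032331011706265 pans [(np.float64(0.12281304160543378), 12406), (np.float64(0.12522106465196847), 21716)] tilt -0.0093 raw-slope-uncorr -0.0099
start w2 plane slope -0.0009111148046484509 -0.0007210738714994662 pans [(np.float64(0.12527649302499277), 11303), (np.float64(0.12292625042854816), 1523)] tilt 0.0090 raw-slope-uncorr 0.0083
start scene plane slope -0.0006252061209967393 -0.001074871360299071 pans [(np.float64(0.12497713537848429), 1039), (np.float64(0.12306753138967325), 723)] tilt 0.0073 raw-slope-uncorr 0.0063
start side plane slope -0.0005380432953883066 0.0009099799695312648 pans [(np.float64(0.1250425661180918), 419), (np.float64(0.1232359913285479), 1051)] tilt 0.0069 raw-slope-uncorr 0.0079
```

Request:
arm_command(turn=[[0, 0, 0], [0, 0, 0], [0, 0, 0], [0, 0, 0], [0, 0, 0], [0, 0, 0], [0, 0, 0], [0, 0, 0], [0, 0, 0], [0, 0, 0], [0, 0, 0], [0, 0, 0]], xyz=[[0, 0.08, 0], [0, 0.08, 0], [0, 0.08, 0], [0, 0, 0], [0, -0.1, 0], [0, 0, 0], [0, 0, 0], [0, 0, 0], [0, 0, 0], [0, 0, 0], [0, 0, 0], [0, 0, 0]], claw=[32, 32, 32, 32, 32, 32, 32, 32, 32, 32, 32, 32])

```text
time_s: 30.7
position: [0.5067, 0.0218, 0.1311]
tool_rot: [[0.986, -0.168, -0.0], [-0.168, -0.986, -0.001], [0.0, 0.001, -1.0]]
ft_force: [0.8, 0.2, 0.2]
grip_width: 0.0321
gripper_force: 0.0
```

```bash
python3 tilt.py 2>/dev/null; python3 see.py pics/w6.png; python3 lev.py|head -1
```

```text
scene dz mm 1.07 +- 0.15 n=170 tilt -0.0082
side dz mm 1.10 +- 0.04 n=732 tilt -0.0084
30.8 [0.5067 0.0218 0.1311] [ 0.4759 -0.1076 -0.4086]
tcp b [[-0.105 -0.03   0.131]]
knob? 3268
[-0.116 -0.06   0.14 ] [-0.093 -0.001  0.157]
now wrist plane slope -8.717858038709328e-05 -0.0005938223739058849 pans [(np.float64(0.12396398933047274), 10488), (np.float64(0.12404886830922364), 22520)] tilt -0.0003 raw-slope-uncorr -0.0009
```

Request:
arm_command(turn=[[0, 0, 0], [0, 0, 0], [0, 0, 0], [0, 0, 0], [0, 0, 0], [0, 0, 0], [0, 0, 0], [0, 0, 0], [0, 0, 0], [0, 0, 0], [0, 0, 0], [0, 0, 0]], xyz=[[0, 0, -0.1], [0, 0, -0.3], [0, 0, -0.5], [0, 0, -0.5], [0, 0, -0.5], [-0.3, 0, -0.3], [-0.5, 0, 0], [0, 0, 0], [0, 0, 0], [0, 0, 0], [0, 0, 0], [0, 0, 0]], claw=[32, 32, 32, 32, 32, 32, 32, 32, 32, 32, 32, 32])

```text
time_s: 32.05
position: [0.4676, 0.0285, 0.2408]
tool_rot: [[0.986, -0.168, -0.0], [-0.168, -0.986, -0.001], [-0.0, 0.001, -1.0]]
ft_force: [-0.1, 0.5, 0.5]
grip_width: 0.0321
gripper_force: 0.0
```

```bash
python3 tilt.py 2>/dev/null; python3 see.py pics/w7.png; python3 lev.py|head -1; python3 - <<'E'
from h import *
from lev import level,B
for n in("scene","side"):
    im,d=imaging.get_image(n); level(B(cloud(n,dep=d).reshape(-1,3)).reshape(400,640,3),d,n)
E
```

```text
scene dz mm 1.40 +- 0.10 n=304 tilt -0.0107
side dz mm 1.05 +- 0.04 n=730 tilt -0.0081
32.15 [0.4675 0.0286 0.2409] [-0.5351 -0.066  -0.6082]
tcp b [[-0.145 -0.03   0.241]]
knob? 609
[-0.115 -0.039  0.14 ] [-0.095 -0.02   0.15 ]
now wrist plane slope -0.0006014276919538627 -0.0006128361498637957 pans [(np.float64(0.12402066166428735), 8175), (np.float64(0.12412969819334771), 9215)] tilt -0.0004 raw-slope-uncorr -0.0010
scene plane slope -0.00019221314056502178 -0.0011010738324571583 pans [(np.float64(0.12401232773283705), 441), (np.float64(0.12397059921870945), 299)] tilt 0.0002 raw-slope-uncorr -0.0009
side plane slope -0.0006288263919583073 0.0009005365113621372 pans [(np.float64(0.12411239991351013), 298), (np.float64(0.12427242585545882), 711)] tilt -0.0006 raw-slope-uncorr 0.0003
```

Level to within about 0.5 mrad by three cameras, the robot clear. Handing in.

```bash
python3 -c "
from rig import env
print(env.close_job())"
```

```text
the job is handed in; nothing more can be done
None
```

The job is handed in: the carton stands on the left pan and the 200 g weight on the right. The small weight was not needed and stayed in its pocket, and the rider brings the beam level to about 0.5 mrad, measured from pan heights rather than read off the pointer.

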